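Clamp the sample cup in the ratchet vice

TASK

Set the lidded sample cup upright on the base of the ratchet clamp, between its two jaws, and let go of it. Then squeeze the clamp's two trigger paddles together and let them spring back, again and again, until the sliding jaw holds the cup firmly against the fixed jaw: its spring cushion pressed in about half way. Stop there: not a click further, and never crush the cup by pressing the cushion to the end of its travel, and leave the open cup, the dropper bottle and the tape roll alone.

Things in the scene. Friction and masses are not known exactly. Their poses are not given: they have to be found in the camera images.
- clamp: Bench ratchet clamp fixed on the worktop; aluminium base plate 262 x 92 x 8 mm. Origin: underside of the base, 140 mm from its rear end, 122 mm from its front end. x runs along the bar from the black ratchet housing towards the fixed jaw, z up.
- slideway (a point): Fixed point on the clamp, 34 mm above the worktop, at its origin. The sliding jaw (60 mm wide, top 55 mm above the worktop) moves here along x. Its place is not measured: at first its front is 14 to 30 mm short of a cup held in the fixed jaw. Its front is a cushion on springs: 20 mm travel, 1 N per mm. The cup should end held with about 10 N (7 to 13 N); 20 N crushes it.
- housing_top (a point): Top centre of the ratchet housing (72 x 80 mm, 54 mm above the worktop, 97 mm along -x). Each full squeeze of the trigger moves the bar and sliding jaw one tooth, 5 mm, towards the fixed jaw and the ratchet keeps it; it cannot be let back. A squeeze that stops short gains nothing. Once the cup is against the fixed jaw, each click adds about 5 N. The toothed bar sticks out up to 45 mm behind.
- fixed_jaw: Fixed jaw at the +x end of the clamp: aluminium block 62 mm wide, top 56 mm above the worktop, with two rubber faces forming a shallow upright V towards the sliding jaw. Origin on its centre plane on the base plate's top, 82 mm along the clamp's x, where the rubber begins. A cup held in the V has its axis 58 mm along the clamp's x.
- nest (a point): Point on the base plate's top (8 mm above the worktop) over which the cup's foot should be set: between the jaws on the clamp's centre line, 53 mm along its x, 5 mm short of being seated in the fixed jaw. Fingers fit beside the cup along the clamp's y (the base plate reaches 46 mm to each side).
- trigger_mid (a point): Midpoint between the two grey trigger paddles, half-way up them (85 mm above the worktop, 100 mm along the clamp's -x). Paddles: 24 mm along x, 8 mm thick, standing 55 to 107 mm above the worktop; outer faces 50 mm apart along the clamp's y at rest, 36 mm fully squeezed. They are geared together and move in equally; squeeze them across y here.
- trigger (a joint): Travel of each paddle in m: 0 at rest, 0.0072 fully squeezed; under load the click comes at about 0.006. Return springs: 2 N per paddle at rest, 3.6 N at the end. Each paddle also feels about 0.7 N for each N on the cup. A squeeze of 13 to 15 N per paddle clicks until the cup is held with 9 to 10 N, then stops short (below 0.0055 m). Stronger squeezes can click past that.
- sample_cup: The lidded sample cup to be clamped: clear plastic, tapered, 59 mm across the lid (its widest part, the top 9 mm), about 44 mm at the foot, 45 mm high, 40 to 85 g, filled. Origin: centre of its underside; z is its axis.
- cup_mid (a point): Centre of the lidded sample cup, 22.5 mm above its underside, on its axis.
- open_cup: Bystander: smaller empty clear cup without lid, 55 mm across, 42 mm high. Origin: centre of its underside.
- tall_dropper: Bystander: white dropper bottle, 33 mm across, 67 mm high. Origin: centre of its underside.
- tape: Bystander: roll of white label tape lying flat, 67 mm across, 19 mm high. Origin: centre of its underside.
Not all that is in view belongs to the job. Leave any pink look-alike of the sample_cup alone.

How it is judged (in metres and radians):
On the way, in this order (a step that is already met when the one before it is completed fails the run):
1. the lidded cup stands upright on the clamp's base between the jaws, let go, not yet clamped (x of cup_mid in the frame of clamp between 0.036 and 0.066 m and y of cup_mid in the frame of clamp between -0.018 and 0.018 m and z of cup_mid in the frame of clamp below 0.036 m and angle between cup_mid's own z axis and vertical below 0.12 rad and contact force between the fingers and sample_cup below 0.3 N and contact force between sample_cup and fixed_jaw below 4 N), for 0.2 s.
2. the trigger is squeezed while the jaws press the cup (value of joint trigger above 0.003 m and contact force between sample_cup and fixed_jaw above 7 N), for 0.02 s.
At the end, for the whole second after the job is handed in: The lidded cup stands upright (within 0.12 rad) on the clamp's base, within 18 mm of the clamp's centre line, held between the jaws: the fixed jaw presses on it with 7 to 13 N; the trigger paddles have sprung back and the cup is at rest (x of cup_mid in the frame of clamp between 0.036 and 0.066 m and y of cup_mid in the frame of clamp between -0.018 and 0.018 m and z of cup_mid in the frame of clamp below 0.036 m and angle between cup_mid's own z axis and vertical below 0.12 rad and contact force between sample_cup and fixed_jaw between 7 and 13 N and value of joint trigger below 0.0015 m and linear speed of sample_cup below 0.02 m/s); the robot touches nothing.
It fails at once if the cup is pressed against the fixed jaw with more than 20 N (contact force between sample_cup and fixed_jaw above 20 N).
It fails at once if the lidded cup is tipped over (angle between cup_mid's own z axis and vertical above 0.7 rad).
It fails at once if the open cup is displaced by more than 30 mm (distance of open_cup from where it was at the start of the episode above 0.03 m).
It fails at once if the dropper bottle is displaced by more than 30 mm (distance of tall_dropper from where it was at the start of the episode above 0.03 m).
It fails at once if the tape roll is displaced by more than 30 mm (distance of tape from where it was at the start of the episode above 0.03 m).
It also fails if it takes over 67 s, if anything falls off the work surface, if the arm or the gripper's body presses on something with over 40 N, if the wrist force passes 120 N, or if a joint passes its speed limit or range.

ROBOT

A 6-joint arm with a two-finger parallel gripper is mounted at the origin on a cart in front of the work surface, level with it; the furniture and walls round the work are solid. World frame = base frame: x ahead of the robot, y to its left, z up, the work surface at z = 0. Lengths are in m, angles in degrees, forces in N, time in s.
With the tool pointing down it reaches from about 0.375 to 0.9 m from the base axis. Payload 3.1 kg.
Tool frame: the origin (TCP) lies between the finger pads; the fingertips stand 19 mm ahead of it and the grasp point (between the pads) is the TCP; z points along the fingers, x is the direction in which the jaws open and shut, and the axes are right-handed (so a half turn about z gives the same grasp; the last joint's range is limited). The gripper opens to 87 mm and grips with 3 to 60 N. Pads are 19 mm wide; open, the fingers measure 117 mm over their backs; the gripper's body (75 mm by 190 mm) begins 51 mm behind the grasp point.
Start: joints at [59.387, 30.224, 82.088, -0, 67.689, -10.227], TCP at [0.218, 0.586, 0.242] pointing down, gripper open.
Joint ranges: [-176.69, 176.69], [-43.24, 126.21], [12.49, 139.97], [-82, 262], [0, 151.66], [-163.58, 163.58]. Speed limits (degrees/s): [159.86, 159.86, 180, 180, 180, 180].

INTERFACE

Orientations are given as a 3x3 rotation matrix whose columns are the frame's x, y, z axes.
In Python, from rig import read_state, capture, camera_info, hand_in, spot_in, silhouettes gives the robot as it stands.
- The arm moves only by the shell command python3 -m jog 'ROWS'. ROWS is text: rows parted by semicolons, each of 7 numbers parted by spaces: the shift along the tool's x, y, z in m, then the turn, a rotation vector about the tool's x, y, z in degrees, then the opening, from 0 (shut) to 1 (fully open). A call has 1 to 8 rows; each row is the pose to reach, as a shift and turn from the pose commanded when the call began, along the tool's axes at that moment; what a row does not reach only later rows make up. A row lasts 1/8 s, in which the tool goes at most 62.5 mm and 10.7 degrees, less where a joint would pass 70% of its speed; a pose out of reach is approached as far as the arm can. A call with a gripper value outside its range is refused whole. The fingers move at their own pace and stop on an object; the grip force is fixed at half the most. Time passes only in rows, so rows that repeat a pose let the fingers close. It gives the time, the measured TCP pose, the force and the opening at its end, in the units of the state.
- read_state(): the state, without advancing time (a new reading comes with each control period).
- capture(name): name is "scene" or "top" or "wrist"; returns (picture, depth): 384x512x3 uint8, red, green, blue; 384x512 float32, m along the optical axis (not along the pixel's ray), 0 where there is no reading.
- camera_info(name): a dict with "vfov" (degrees; the focal length in pixels is half the picture's height over the tangent of half this angle, whatever the lens; pixels are square), "cx", "cy" (the principal point, pixels), "dist" ([k1, k2, p1, p2, k3] as OpenCV has them; the pictures are not rectified), "R" (3x3) and "t" (3): a world point X has camera coordinates R X + t; the wrist camera has in their place "tool_from_camera" (4x4, takes a point from camera to tool coordinates, whose origin is the TCP and whose axes are the tool frame's). Camera axes: x right, y down, z forward; pixel columns grow to the right and rows downward; lengths in m; the calibration is good to about 2 mm. A picture is of the moment at which its call begins: read the wrist's pose just before it. camera_info takes no time and is no camera call.
- hand_in(): hands the job in, once; it reports no verdict.
Trained networks look in the newest picture that a camera, given by its name, has taken for a name from the list of things; names that differ only in an ending like _2 or _b are one class to them, and where a whole thing is asked for, a point or a joint stands for the part that bears it (a point fixed in the world has none). Each returns a list of dicts, best first, with "score" (0 to 1); they miss things now and then, are a little off and sometimes report something else, mostly with a low value. They report only what shows in the picture. A call takes as long as a camera call. They do not tell look-alikes from the thing itself.
- spot_in(label, camera): "centre" ([x, y, z] in m, in world coordinates, good to about 4 mm: the middle of the surface that is visible of it).
- silhouettes(label, camera): "region" (384x512 bool, what is visible of it).
The state is a dict: "time_s": time; "joint_positions": joint angles; "qvel": joint speeds; "tau": joint torques, N m; "position": TCP position; "tcp_rot": TCP orientation; "force": force on the tool from outside, world axes, zero at the start; "moment": the same for the moment, N m; "opening": opening from 0.0 (shut) to 1.0 (fully open).
Only numpy, scipy, OpenCV 4.12 (cv2) and the standard library are available. Lean on these libraries where they do the work, as an engineer would, in place of code of your own. Each camera call takes 0.05 s, during which the arm holds its last target.

## Working session

There is one attempt and no reset: what is moved stays moved. The work goes in short steps, Python scripts to look and compute and a shell command to move; the robot and the scene stay as the last step left them, time stands still between calls to the robot, and variables do not carry over. Pictures are saved under pics/ and viewed, and the job is handed in when it is done.

```bash
ls; mkdir -p pics
python3 - <<'E'
from rig import *
import cv2, numpy as np
s=read_state(); print(s['time_s'],s['position'],np.round(s['tcp_rot'],4).tolist(),s['opening'])
for n in ['scene','top']:
    p,d=capture(n); cv2.imwrite(f'pics/{n}0.png',p[:,:,::-1]); np.save(f'{n}_d.npy',d)
    i=camera_info(n); print(n,{k:(np.round(v,4).tolist() if not isinstance(v,float) else v) for k,v in i.items()})
    for l in ['sample_cup','clamp','fixed_jaw','open_cup','tall_dropper','tape','trigger']:
        print(l,[(round(r['score'],2),np.round(r['centre'],4).tolist()) for r in spot_in(l,n)][:4])
print(read_state()['time_s'])
E
```

```text
pics
0.0 [0.21732755 0.58526849 0.24059409] [[0.3483, 0.9374, -0.0011], [0.9374, -0.3484, -0.0018], [-0.0021, -0.0004, -1.0]] 0.9994290658044865
scene {'vfov': 55.95791888202259, 'cx': 261.0806325208121, 'cy': 196.71628433502602, 'dist': [-0.1062, 0.0, 0.0, 0.0, 0.0], 'R': [[0.8803, -0.4741, 0.0181], [-0.195, -0.3963, -0.8972], [0.4325, 0.7862, -0.4413]], 't': [-0.501, 0.1423, 0.8354]}
sample_cup [(0.88, [0.5628, -0.2713, 0.0415]), (0.85, [0.5712, -0.1789, 0.0446]), (0.65, [0.4609, -0.2779, 0.0422]), (0.32, [0.5248, 0.1815, 0.0224])]
clamp [(0.92, [0.5224, 0.1829, 0.0265])]
fixed_jaw [(0.6, [0.3915, 0.1882, 0.0376])]
open_cup [(0.84, [0.6144, -0.0542, 0.0322])]
tall_dropper [(0.58, [0.5944, -0.4304, 0.0342])]
tape [(0.73, [0.4482, -0.4316, 0.0198])]
trigger [(0.69, [0.5938, 0.1796, 0.0856]), (0.68, [0.6143, -0.0529, 0.0311]), (0.58, [0.5966, -0.4287, 0.0337])]
top {'vfov': 43.673973500119665, 'cx': 249.59581852815631, 'cy': 203.73891024441525, 'dist': [-0.1626, 0.0, 0.0, 0.0, 0.0], 'R': [[-0.0281, -0.999, -0.035], [-0.9973, 0.0304, -0.0664], [0.0674, 0.0331, -0.9972]], 't': [-0.0548, 0.5183, 1.2575]}
sample_cup [(0.92, [0.4709, -0.2647, 0.0488]), (0.56, [0.5735, -0.2627, 0.0391])]
clamp [(0.65, [0.5055, 0.1992, 0.0062])]
fixed_jaw [(0.65, [0.3965, 0.2092, 0.0537]), (0.28, [0.5103, 0.2024, 0.0107])]
open_cup [(0.59, [0.6236, -0.0406, 0.0021])]
tall_dropper [(0.5, [0.5991, -0.4109, 0.0457])]
tape [(0.86, [0.4523, -0.422, 0.0206]), (0.3, [0.5061, 0.2028, 0.0063])]
trigger [(0.74, [0.3974, 0.2095, 0.0565]), (0.37, [0.5916, 0.1776, 0.104])]
0.8
```

View pics/scene0.png

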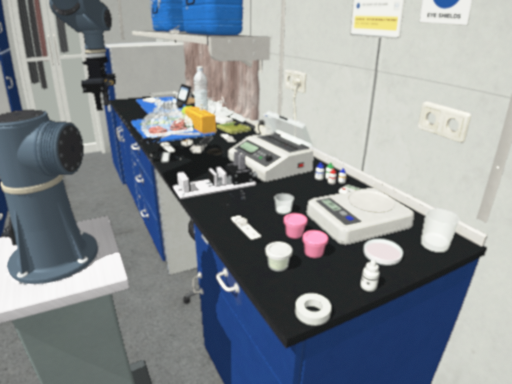

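View pics/top0.png

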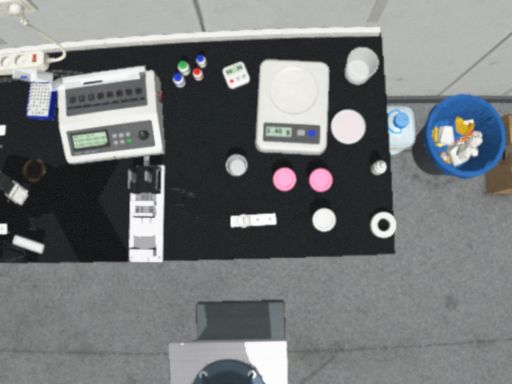

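```bash
cat > h.py <<'E'
import numpy as np, cv2
from rig import *
def K(i):
    f=192/np.tan(np.radians(i['vfov'])/2); return np.array([[f,0,i['cx']],[0,f,i['cy']],[0,0,1]])
def cloud(d,i):
    h,w=d.shape; v,u=np.mgrid[:h,:w]
    n=cv2.undistortPoints(np.stack([u,v],-1).reshape(-1,1,2).astype(float),K(i),np.array(i['dist'],float)).reshape(h,w,2)
    return np.dstack([n[...,0]*d,n[...,1]*d,d])
def wcloud(name,d):
    i=camera_info(name); c=cloud(d,i)
    return (c-np.array(i['t']))@np.array(i['R'])
def wristcloud(d,pos,rot):
    i=camera_info('wrist'); c=cloud(d,i); T=np.array(i['tool_from_camera'])
    return (c@T[:3,:3].T+T[:3,3])@np.array(rot).T+np.array(pos)
E
python3 - <<'E'
from h import *
for n in ['scene','top']:
    im=cv2.imread(f'pics/{n}0.png')
    a={'scene':(250,200,100,75),'top':(225,130,180,120)}[n]
    b={'scene':(165,140,110,70),'top':(110,140,70,130)}[n]
    for k,(x,y,w,h) in zip('ab',(a,b)):
        s=min(800/w,600/h); cv2.imwrite(f'pics/{n}0{k}.png',cv2.resize(im[y:y+h,x:x+w],None,fx=s,fy=s,interpolation=cv2.INTER_CUBIC))
    P=wcloud(n,np.load(f'{n}_d.npy'))
    print(n)
    for lab,(u,v) in ({'scene':{'cup':(279,247),'cupside':(279,261)},'top':{'cup':(324,219),'table':(200,230),'house':(146,178),'jaw':(146,242),'base':(146,255),'tape':(383,215)}}[n]).items(): print(lab,np.round(P[v,u],4))
E
```

```text
scene
cup [ 0.4758 -0.2577  0.0416]
cupside [ 0.4581 -0.2885  0.0285]
top
cup [ 0.4691 -0.2624  0.0456]
table [ 0.4508  0.0672 -0.0054]
house [0.583  0.1855 0.1089]
jaw [0.4219 0.2148 0.0033]
base [0.3886 0.201  0.06  ]
tape [ 0.4755 -0.424   0.0182]
```

Run:
```python
from h import *
P=wcloud('top',np.load('top_d.npy'))
z=P[...,2]
# lid points
m=(np.hypot(P[...,0]-.47,P[...,1]+.265)<.05)&(z>.036)&(z<.06)
q=P[m]; print('lid',len(q),q.mean(0),q.min(0),q.max(0))
# clamp base: white points z 0.004..0.02
m=(P[...,0]>.33)&(P[...,0]<.7)&(P[...,1]>.1)&(P[...,1]<.3)
for lo,hi in ((.004,.014),(.048,.058),(.09,.12)):
    mm=m&(z>lo)&(z<hi); q=P[mm]
    if len(q): print(lo,len(q),q.min(0),q.max(0),cv2.minAreaRect(q[:,:2].astype(np.float32)*1000))
```

```text
lid 418 [ 0.46881472 -0.26202175  0.04489254] [ 0.44040011 -0.29131532  0.03653902] [ 0.49778645 -0.23323095  0.05219651]
0.004 2336 [0.36979829 0.1000259  0.00400193] [0.69923862 0.29981407 0.01399209] ((534.4229736328125, 199.91336059570312), (329.3802490234375, 199.64523315429688), 0.12811720371246338)
0.048 1232 [0.38518919 0.15634078 0.04801635] [0.69758975 0.29969212 0.05799784] ((537.97216796875, 216.6112823486328), (309.7873840332031, 142.9845428466797), 4.893925189971924)
0.09 76 [0.5794949  0.18172987 0.09064941] [0.60248418 0.23278977 0.1120764 ] ((590.6134033203125, 207.23985290527344), (50.91332244873047, 23.02379608154297), 89.08139038085938)
```

View pics/top0b.png

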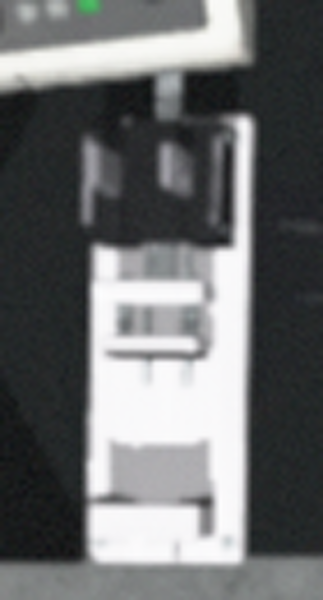

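View pics/scene0a.png

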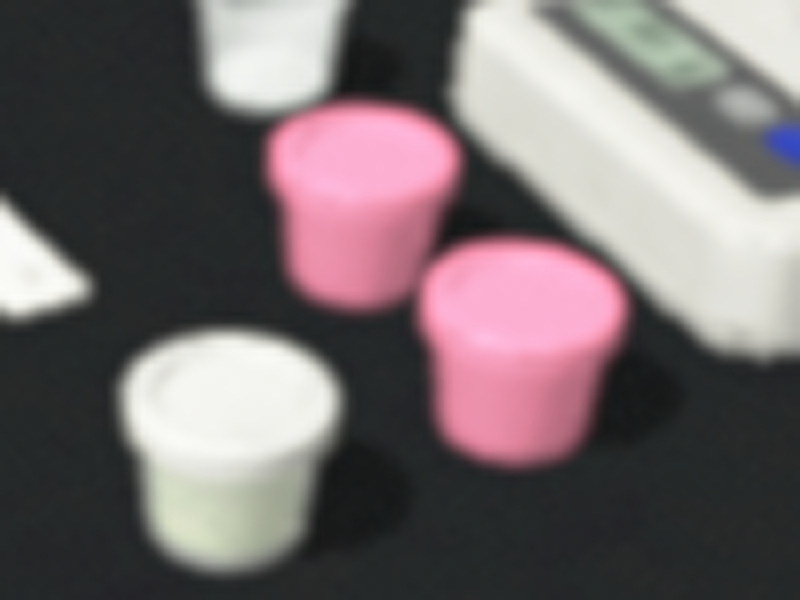

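View pics/scene0b.png

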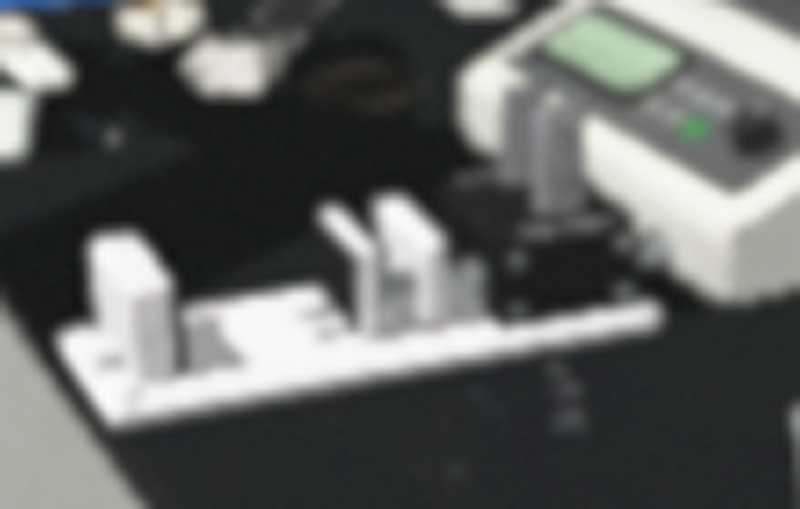

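Run:
```python
from h import *
i=camera_info('wrist'); print(i)
P=wcloud('top',np.load('top_d.npy'))
def pl(u,v,z,n='top'):
    i=camera_info(n); R=np.array(i['R']);t=np.array(i['t'])
    a=cv2.undistortPoints(np.array([[[u,v]]],float),K(i),np.array(i['dist'],float)).ravel()
    d=R.T@np.array([a[0],a[1],1]); o=-R.T@t; return o+d*(z-o[2])/d[2]
s=600/130
for u,v,z in ((88,560,.008),(245,562,.008),(253,115,.008),(90,285,.055),(205,285,.055),(88,500,.056),(205,500,.056)):
    print(u,v,np.round(pl(110+u/s-.5,140+v/s-.5,z),4))
m=(P[...,1]>.1)&(P[...,1]<.4)&(P[...,0]>.62)&(P[...,0]<.85); print('instr',np.percentile(P[m][:,2],[50,90,99]), P[m][P[m][:,2]>.04].min(0))
```

```text
{'vfov': 69.38561296600983, 'cx': 248.90577000228188, 'cy': 189.32230600140204, 'dist': array([-0.01955207,  0.        ,  0.        ,  0.        ,  0.        ]), 'tool_from_camera': array([[ 9.99999267e-01, -9.08420566e-04, -7.99979628e-04,
        -1.20458863e-03],
       [ 1.10387355e-03,  9.55564338e-01,  2.94780560e-01,
        -7.99180416e-02],
       [ 4.96647280e-04, -2.94781227e-01,  9.55564640e-01,
        -1.44205935e-01],
       [ 0.00000000e+00,  0.00000000e+00,  0.00000000e+00,
         1.00000000e+00]])}
88 560 [0.3719 0.2631 0.008 ]
245 562 [0.369 0.169 0.008]
253 115 [0.6315 0.1597 0.008 ]
90 285 [0.5301 0.2457 0.055 ]
205 285 [0.528  0.1787 0.055 ]
88 500 [0.408  0.2484 0.056 ]
205 500 [0.4066 0.1806 0.056 ]
instr [0.07367545 0.09233308 0.1833675 ] [0.62020543 0.15634078 0.04009661]
```

```bash
python3 -m jog '-0.035 0.044 -0.0075 0 0 -2.3 1; -0.07 0.088 -0.015 0 0 -4.6 1; -0.105 0.132 -0.0225 0 0 -6.9 1; -0.14 0.176 -0.03 0 0 -9.2 1; -0.175 0.22 -0.0375 0 0 -11.5 1; -0.21 0.264 -0.045 0 0 -13.8 1; -0.245 0.308 -0.0525 0 0 -16.1 1; -0.28 0.352 -0.06 0 0 -18.4 1'; python3 -m jog '0 0 0 0 0 0 1;0 0 0 0 0 0 1'
cat >> h.py <<'E'
def wshot(fn):
    s=read_state(); p,d=capture('wrist'); cv2.imwrite(f'pics/{fn}.png',p[:,:,::-1]); np.savez(fn+'.npz',d=d,pos=s['position'],rot=s['tcp_rot'])
    print('t',s['time_s'],'pos',np.round(s['position'],4),'rot',np.round(s['tcp_rot'],3).tolist(),'f',np.round(s['force'],1),'op',round(s['opening'],4))
    return p,d,s,wristcloud(d,s['position'],s['tcp_rot'])
def wpl(u,v,z,s):
    i=camera_info('wrist'); T=np.array(i['tool_from_camera']); R=np.array(s['tcp_rot'])
    a=cv2.undistortPoints(np.array([[[u,v]]],float),K(i),np.array(i['dist'],float)).ravel()
    d=R@T[:3,:3]@np.array([a[0],a[1],1]); o=R@T[:3,3]+np.array(s['position']); return o+d*(z-o[2])/d[2]
E
python3 - <<'E'
from h import *
p,d,s,P=wshot('w1')
for l in ['fixed_jaw','trigger']:
    print(l,[(round(r['score'],2),np.round(r['centre'],4).tolist()) for r in spot_in(l,'wrist')][:3])
E
```

```text
time_s: 1.8
position: [0.451, 0.1991, 0.3021]
tcp_rot: [[0.033, 0.999, 0.001], [0.999, -0.033, 0.0], [0.0, 0.001, -1.0]]
force: [1.2, -0.4, 0.2]
opening: 1.001
time_s: 2.05
position: [0.4497, 0.2008, 0.3014]
tcp_rot: [[0.036, 0.999, -0.001], [0.999, -0.036, 0.0], [0.0, -0.001, -1.0]]
force: [0.4, -0.3, -0.5]
opening: 1.0
t 2.05 pos [0.4497 0.2008 0.3014] rot [[0.036, 0.999, -0.001], [0.999, -0.036, 0.0], [0.0, -0.001, -1.0]] f [ 0.4 -0.3 -0.5] op 0.9995
fixed_jaw [(0.7, [0.3921, 0.2116, 0.0584])]
trigger [(0.44, [0.5796, 0.184, 0.0817]), (0.2, [0.3932, 0.2125, 0.0539])]
```

View pics/w1.png

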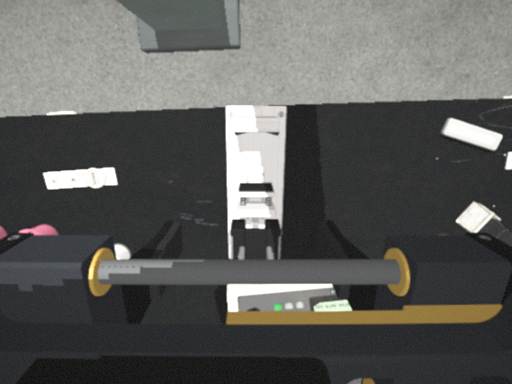

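Run:
```python
from h import *
im=cv2.imread('pics/w1.png')[98:238,205:305]
im=cv2.resize(im,None,fx=4.2,fy=4.2,interpolation=cv2.INTER_CUBIC); cv2.imwrite('pics/w1a.png',im)
z=np.load('w1.npz'); P=wristcloud(z['d'],z['pos'],z['rot'])
for v in range(100,236,3): print(v,np.round(P[v,248],3),np.round(P[v,262],3), np.round(P[v,280],3))
```

```text
100 [ 0.353  0.199 -0.738] [ 0.355  0.256 -0.735] [ 0.358  0.33  -0.743]
103 [ 0.365  0.198 -0.74 ] [ 0.367  0.256 -0.739] [ 0.369  0.329 -0.739]
106 [0.372 0.201 0.008] [0.373 0.222 0.009] [0.374 0.249 0.008]
109 [0.376 0.2   0.009] [0.377 0.222 0.01 ] [0.378 0.249 0.01 ]
112 [0.381 0.2   0.009] [0.381 0.221 0.009] [0.382 0.249 0.011]
115 [0.385 0.2   0.009] [0.386 0.221 0.01 ] [0.387 0.249 0.011]
118 [0.387 0.2   0.056] [0.388 0.219 0.057] [0.391 0.249 0.008]
121 [0.391 0.2   0.057] [0.392 0.219 0.057] [0.396 0.249 0.009]
124 [0.395 0.2   0.057] [0.396 0.219 0.058] [0.4   0.249 0.009]
127 [0.399 0.2   0.056] [0.4   0.219 0.057] [0.405 0.249 0.01 ]
130 [0.404 0.2   0.055] [0.404 0.219 0.057] [0.409 0.249 0.008]
133 [0.412 0.199 0.008] [0.413 0.221 0.01 ] [0.414 0.249 0.009]
136 [0.417 0.199 0.011] [0.418 0.221 0.009] [0.419 0.249 0.007]
139 [0.421 0.199 0.01 ] [0.422 0.221 0.01 ] [0.423 0.249 0.01 ]
142 [0.426 0.199 0.009] [0.427 0.22  0.009] [0.428 0.249 0.008]
145 [0.431 0.198 0.009] [0.432 0.22  0.008] [0.433 0.249 0.009]
148 [0.436 0.198 0.009] [0.436 0.22  0.011] [0.437 0.249 0
[... 1158 characters left out ...]
 [0.522 0.195 0.034] [0.522 0.217 0.035] [0.533 0.248 0.008]
208 [0.521 0.195 0.048] [0.522 0.216 0.048] [0.538 0.248 0.009]
211 [0.523 0.195 0.055] [0.524 0.216 0.055] [0.544 0.248 0.01 ]
214 [0.529 0.195 0.055] [0.529 0.216 0.055] [0.549 0.248 0.009]
217 [0.55  0.194 0.015] [0.551 0.217 0.015] [0.554 0.248 0.011]
220 [0.559 0.193 0.008] [0.559 0.217 0.009] [0.56  0.248 0.009]
223 [0.564 0.193 0.009] [0.565 0.217 0.009] [0.566 0.248 0.008]
226 [0.57  0.193 0.008] [0.57  0.217 0.009] [0.571 0.248 0.009]
229 [0.555 0.194 0.052] [0.556 0.216 0.052] [0.558 0.244 0.049]
232 [0.558 0.194 0.055] [0.56  0.215 0.054] [0.561 0.243 0.054]
235 [0.564 0.193 0.054] [0.565 0.215 0.054] [0.565 0.243 0.056]
```

View pics/w1a.png

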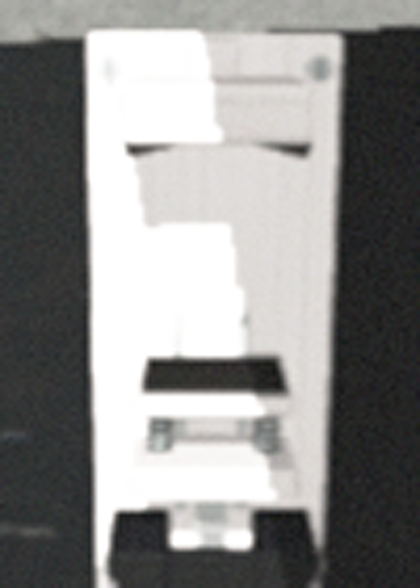

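Run:
```python
from h import *
im=cv2.imread('pics/w1.png').max(2)
z=np.load('w1.npz'); P=wristcloud(z['d'],z['pos'],z['rot']); s=dict(position=z['pos'],tcp_rot=z['rot'])
L=[];R=[]
for v in range(110,222,2):
    c=np.where(im[v,205:305]>110)[0]+205
    if len(c): L.append(wpl(c.min()-.5,v,.008,s)); R.append(wpl(c.max()+.5,v,.008,s))
L=np.array(L);R=np.array(R)
for Q in (L,R):
    a=np.polyfit(Q[:,0],Q[:,1],1); r=Q[:,1]-np.polyval(a,Q[:,0]); k=abs(r)<.003; a=np.polyfit(Q[k,0],Q[k,1],1); print(np.degrees(np.arctan(a[0])),[np.polyval(a,x) for x in (.44,.493,.593)],r[k].std(),k.sum())
for v in range(102,108): print(v,im[v,232:282:10],wpl(255,v-.5,.008,s))
```

```text
-2.271026032822958 [np.float64(0.16183308662519544), np.float64(0.15973123105188713), np.float64(0.15576546581922993)] 0.0004296279073521826 56
-2.2166792471223435 [np.float64(0.25625237627846337), np.float64(0.25420086999917646), np.float64(0.2503301034344841)] 0.00047815795398138585 56
102 [163 164 162 171 168] [0.36584384 0.2113558  0.008     ]
103 [168 165 171 184 166] [0.36728702 0.21131137 0.008     ]
104 [176 174 170 184 147] [0.36873295 0.21126687 0.008     ]
105 [241 240 215 191 128] [0.37018163 0.21122228 0.008     ]
106 [255 255 255 217 200] [0.37163308 0.21117762 0.008     ]
107 [255 255 255 222 223] [0.3730873  0.21113287 0.008     ]
```

```bash
python3 -m jog '-0.058 0.004 0.0125 0 0 0 1; -0.116 0.008 0.025 0 0 0 1; -0.174 0.012 0.0375 0 0 0 1; -0.232 0.016 0.05 0 0 0 1; -0.29 0.02 0.0625 0 0 0 1; -0.348 0.024 0.075 0 0 0 1; -0.406 0.028 0.0875 0 0 0 1; -0.464 0.032 0.1 0 0 0 1'; python3 -m jog '0 0 0 0 0 0 1;0 0 0 0 0 0 1'
python3 - <<'E'
from h import *
p,d,s,P=wshot('w2')
for l in ['sample_cup']:
    print(l,[(round(r['score'],2),np.round(r['centre'],4).tolist()) for r in spot_in(l,'wrist')][:3])
m=(np.hypot(P[...,0]-.469,P[...,1]+.265)<.05)&(P[...,2]>.037)&(P[...,2]<.055)
q=P[m]; print(len(q),q.min(0),q.max(0),cv2.minEnclosingCircle(q[:,:2].astype(np.float32)*1000))
E
```

```text
time_s: 3.2
position: [0.4665, -0.2645, 0.2011]
tcp_rot: [[0.033, 0.999, 0.0], [0.999, -0.033, 0.0], [0.0, 0.0, -1.0]]
force: [0.4, 1.1, 0.3]
opening: 1.002
time_s: 3.45
position: [0.4658, -0.2624, 0.2011]
tcp_rot: [[0.034, 0.999, -0.001], [0.999, -0.034, 0.002], [0.002, -0.001, -1.0]]
force: [-0.3, 0.4, -1.1]
opening: 1.003
t 3.45 pos [ 0.4658 -0.2624  0.2011] rot [[0.034, 0.999, -0.001], [0.999, -0.034, 0.002], [0.002, -0.001, -1.0]] f [-0.3  0.4 -1.1] op 1.0027
sample_cup [(0.81, [0.5526, -0.2602, 0.0429]), (0.62, [0.4701, -0.2643, 0.0447]), (0.54, [0.5602, -0.1852, 0.0378])]
2117 [ 0.44044594 -0.29583042  0.03731612] [ 0.49910494 -0.2379749   0.04858374] ((469.8970031738281, -266.773193359375), 29.685216903686523)
```

View pics/w2.png

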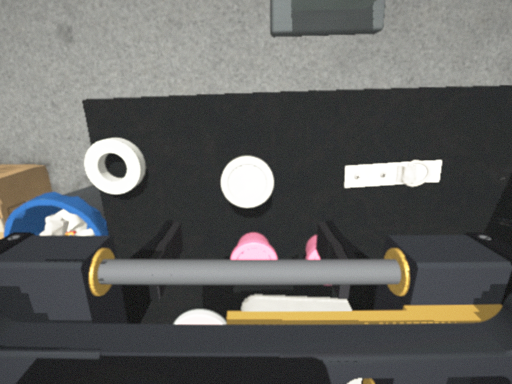

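```bash
python3 -m jog '-0.0043 0.0043 0.03 0 0 0 1; -0.0043 0.0043 0.07 0 0 0 1; -0.0043 0.0043 0.11 0 0 0 1; -0.0043 0.0043 0.14 0 0 0 1; -0.0043 0.0043 0.155 0 0 0 1;-0.0043 0.0043 0.164 0 0 0 1; -0.0043 0.0043 0.164 0 0 0 1'; python3 -m jog '0 0 0 0 0 0 0.4;0 0 0 0 0 0 0.4;0 0 0 0 0 0 0.4;0 0 0 0 0 0 0.4;0 0 0 0 0 0 0.4'
python3 - <<'E'
from h import *
p,d,s,P=wshot('w3')
E
```

```text
time_s: 4.42
position: [0.4705, -0.2683, 0.0379]
tcp_rot: [[0.034, 0.999, 0.0], [0.999, -0.034, -0.0], [-0.0, 0.0, -1.0]]
force: [-0.7, -0.2, 0.8]
opening: 1.001
time_s: 5.05
position: [0.4702, -0.2684, 0.0379]
tcp_rot: [[0.035, 0.999, 0.0], [0.999, -0.035, 0.0], [0.0, 0.0, -1.0]]
force: [0.9, 0.6, 4.4]
opening: 0.656
t 5.05 pos [ 0.4702 -0.2684  0.0379] rot [[0.035, 0.999, 0.0], [0.999, -0.035, 0.0], [0.0, 0.0, -1.0]] f [0.9 0.6 4.4] op 0.6563
```

View pics/w3.png

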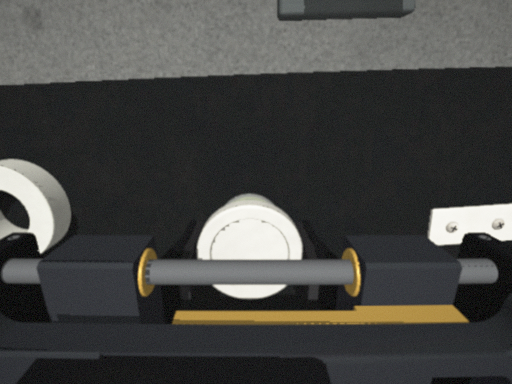

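```bash
python3 -m jog '0 0 -0.005 0 0 0 0.4;0 0 -0.015 0 0 0 0.4;0 0 -0.03 0 0 0 0.4;0 0 -0.05 0 0 0 0.4;0 0 -0.075 0 0 0 0.4;0 0 -0.095 0 0 0 0.4;0 0 -0.1 0 0 0 0.4;0 0 -0.1 0 0 0 0.4'
python3 - <<'E'
from h import *
p,d,s,P=wshot('w4')
m=(np.hypot(P[...,0]-.470,P[...,1]+.268)<.04)&(P[...,2]>.11)&(P[...,2]<.17)
q=P[m]; print(len(q),q.min(0),q.max(0),np.median(q,0),cv2.minEnclosingCircle(q[:,:2].astype(np.float32)*1000))
E
```

```text
time_s: 6.1
position: [0.4702, -0.2686, 0.138]
tcp_rot: [[0.035, 0.999, 0.001], [0.999, -0.035, -0.001], [-0.001, 0.001, -1.0]]
force: [0.3, -0.3, -1.7]
opening: 0.653
t 6.1 pos [ 0.4702 -0.2686  0.138 ] rot [[0.035, 0.999, 0.001], [0.999, -0.035, -0.001], [-0.001, 0.001, -1.0]] f [ 0.3 -0.3 -1.7] op 0.6528
7846 [ 0.43992722 -0.30637899  0.1100676 ] [ 0.49859178 -0.22891382  0.16999564] [ 0.46117966 -0.26932854  0.14538411] ((464.5839538574219, -267.83984375), 38.97958755493164)
```

View pics/w4.png

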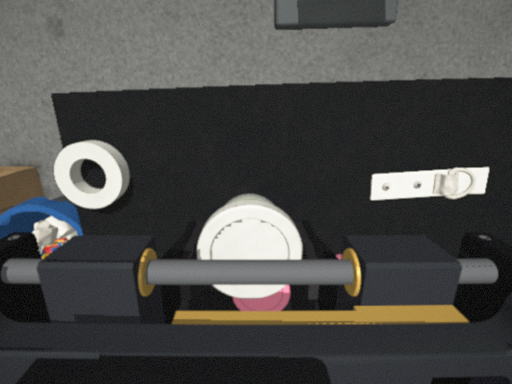

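```bash
python3 -m jog '0.025 -0.0025 0 0 0 0 0.4; 0.075 -0.0075 0 0 0 0 0.4; 0.13 -0.013 0 0 0 0 0.4; 0.19 -0.019 0 0 0 0 0.4; 0.25 -0.025 0 0 0 0 0.4; 0.31 -0.031 0 0 0 0 0.4; 0.36 -0.036 0 0 0 0 0.4; 0.4 -0.04 0 0 0 0 0.4'; python3 -m jog '0.035 -0.003 0 0 0 0 0.4; 0.062 -0.0055 0 0 0 0 0.4; 0.076 -0.0067 0 0 0 0 0.4; 0.076 -0.0067 0 0 0 0 0.4;0.076 -0.0067 0 0 0 0 0.4'
python3 - <<'E'
from h import *
p,d,s,P=wshot('w5')
print('cup lid', [(round(r['score'],2),np.round(r['centre'],4).tolist()) for r in spot_in('fixed_jaw','wrist')][:3])
im=p.max(2)
for v in (110,120,130,140,150,160):
    c=np.where((P[v,:,2]>.0045)&(P[v,:,2]<.014))[0]
    c=c[(c>150)&(c<350)]
    print(v,np.round(P[v,250],3), c.min() if len(c) else None,c.max() if len(c) else None, P[v,c.min()] if len(c) else '',P[v,c.max()] if len(c) else '')
E
```

```text
time_s: 7.15
position: [0.4414, 0.1356, 0.1369]
tcp_rot: [[0.033, 0.999, -0.003], [0.999, -0.033, 0.0], [0.0, -0.003, -1.0]]
force: [0.1, 0.2, -0.8]
opening: 0.659
time_s: 7.78
position: [0.4396, 0.2082, 0.1373]
tcp_rot: [[0.035, 0.999, -0.001], [0.999, -0.035, -0.0], [-0.001, -0.001, -1.0]]
force: [-0.5, -0.3, 0.4]
opening: 0.656
t 7.775 pos [0.4396 0.2082 0.1373] rot [[0.035, 0.999, -0.001], [0.999, -0.035, -0.0], [-0.001, -0.001, -1.0]] f [-0.5 -0.3  0.4] op 0.6555
cup lid [(0.58, [0.3881, 0.2135, 0.056])]
110 [ 0.379  0.212 -0.74 ] None None  
120 [0.374 0.21  0.014] 205 299 [0.37223576 0.16670534 0.00873454] [0.37542022 0.25647777 0.00967575]
130 [0.382 0.209 0.02 ] 205 299 [0.3817831  0.16564258 0.00686944] [0.38481804 0.25662904 0.00962894]
140 [0.387 0.209 0.056] 206 298 [0.39118168 0.16622964 0.009329  ] [0.39439415 0.25583739 0.00943014]
150 [0.395 0.209 0.057] 206 298 [0.40104576 0.16532999 0.00864517] [0.40451562 0.2563274  0.00740457]
160 [0.403 0.209 0.057] 206 297 [0.41135755 0.16423892 0.00693765] [0.41437523 0.25533256 0.00825685]
```

View pics/w5.png

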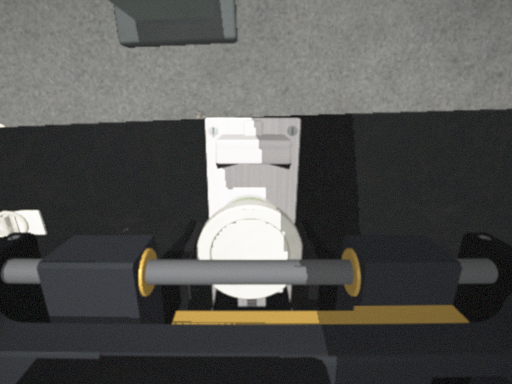

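```bash
python3 -m jog '0.0007 0.0007 0.015 0 0 0 0.4; 0.0007 0.0007 0.04 0 0 0 0.4; 0.0007 0.0007 0.06 0 0 0 0.4; 0.0007 0.0007 0.075 0 0 0 0.4; 0.0007 0.0007 0.085 0 0 0 0.4;0.0007 0.0007 0.085 0 0 0 0.4;0.0007 0.0007 0.085 0 0 0 0.4'; python3 -m jog '0 0 0.002 0 0 0 0.4;0 0 0.004 0 0 0 0.4; 0 0 0.005 0 0 0 0.4;0 0 0.005 0 0 0 0.4'
```

```text
time_s: 8.75
position: [0.441, 0.2096, 0.0529]
tcp_rot: [[0.035, 0.999, 0.001], [0.999, -0.035, 0.0], [0.0, 0.001, -1.0]]
force: [-0.2, -0.2, -0.9]
opening: 0.655
time_s: 9.25
position: [0.4406, 0.2095, 0.0475]
tcp_rot: [[0.035, 0.999, -0.0], [0.999, -0.035, -0.0], [-0.0, -0.0, -1.0]]
force: [-1.3, -0.7, -1.1]
opening: 0.658
```

```bash
python3 -m jog '0 0 0.001 0 0 0 0.4;0 0 0.002 0 0 0 0.4;0 0 0.002 0 0 0 0.4'
```

```text
time_s: 9.62
position: [0.4408, 0.2095, 0.046]
tcp_rot: [[0.035, 0.999, 0.0], [0.999, -0.035, 0.0], [0.0, 0.0, -1.0]]
force: [-0.2, -0.3, 4.9]
opening: 0.659
```

```bash
python3 -m jog '0 0 0 0 0 0 0.7;0 0 0 0 0 0 0.8;0 0 0 0 0 0 1;0 0 0 0 0 0 1;0 0 0 0 0 0 1;0 0 0 0 0 0 1'
python3 - <<'E'
from h import *
p,d,s,P=wshot('w6')
E
```

```text
time_s: 10.38
position: [0.4407, 0.2095, 0.0455]
tcp_rot: [[0.035, 0.999, -0.0], [0.999, -0.035, -0.0], [-0.0, -0.0, -1.0]]
force: [0.4, 0.0, -0.3]
opening: 0.995
t 10.375 pos [0.4407 0.2095 0.0455] rot [[0.035, 0.999, -0.0], [0.999, -0.035, -0.0], [-0.0, -0.0, -1.0]] f [ 0.4  0.  -0.3] op 0.9954
```

View pics/w6.png

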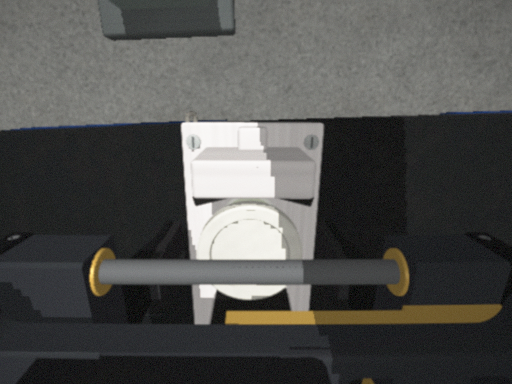

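```bash
python3 -m jog '0 0 -0.01 0 0 0 1; 0 0 -0.03 0 0 0 1; 0 0 -0.07 0 0 0 1; 0 0 -0.12 0 0 0 1; 0 0.03 -0.16 0 0 0 1; -0.0013 0.06 -0.175 0 0 0 1;-0.0013 0.064 -0.175 0 0 0 1;-0.0013 0.064 -0.175 0 0 0 1'
python3 - <<'E'
from h import *
p,d,s,P=wshot('w7')
z=P[...,2]
m=(P[...,0]>.56)&(P[...,0]<.625)&(P[...,1]>.15)&(P[...,1]<.26)&(z>.085)&(z<.115)
v,u=np.where(m); print(m.sum(),u.min(),u.max(),v.min(),v.max())
for lo,hi in ((.15,.203),(.203,.26)):
    q=P[m&(P[...,1]>lo)&(P[...,1]<hi)]; print(q.min(0),q.max(0),np.median(q,0))
m=(np.hypot(P[...,0]-.4405,P[...,1]-.2095)<.04)&(z>.047)&(z<.06)
q=P[m&(P[...,0]>.412)]; print('lid',q.min(0),q.max(0),np.median(q,0),cv2.minEnclosingCircle(q[:,:2].astype(np.float32)*1000))
cv2.imwrite('pics/w7a.png',cv2.resize(cv2.imread('pics/w7.png')[60:300,160:360],None,fx=2.5,fy=2.5,interpolation=cv2.INTER_CUBIC))
E
```

```text
time_s: 11.42
position: [0.5027, 0.2058, 0.2196]
tcp_rot: [[0.035, 0.999, -0.004], [0.999, -0.035, -0.0], [-0.001, -0.004, -1.0]]
force: [-0.2, 1.0, -0.1]
opening: 1.005
t 11.425 pos [0.5027 0.2058 0.2196] rot [[0.035, 0.999, -0.004], [0.999, -0.035, -0.0], [-0.001, -0.004, -1.0]] f [-0.2  1.  -0.1] op 1.0047
114 228 274 252 259
[0.58017439 0.17772828 0.08534595] [0.58724691 0.18648479 0.10062324] [0.58134472 0.18279676 0.0924729 ]
[0.58177997 0.22079347 0.08519847] [0.58588978 0.22878052 0.10058238] [0.58266245 0.2244801  0.09294181]
lid [0.4123894  0.17855278 0.05000441] [0.46932765 0.23678984 0.05709543] [0.43971846 0.20748674 0.05309586] ((440.5433349609375, 207.48480224609375), 29.469158172607422)
```

View pics/w7a.png

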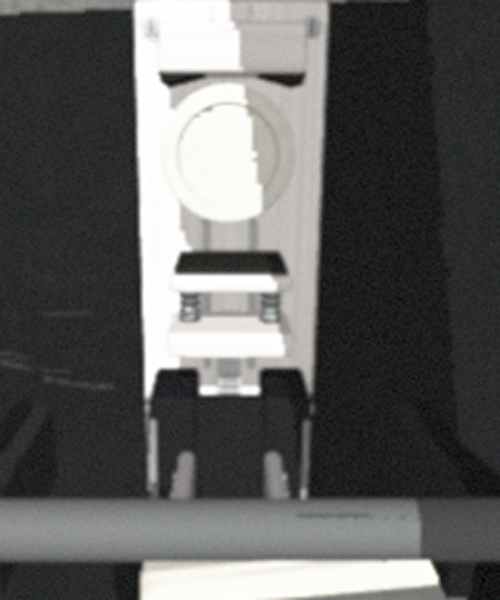

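Run:
```python
from h import *
P=wcloud('top',np.load('top_d.npy'))
for x in np.arange(.60,.80,.02):
    m=(P[...,1]>.08)&(P[...,1]<.32)&(abs(P[...,0]-x)<.01); m2=m&~((P[...,0]<.61))
    q=P[m2]; print(round(x,2), np.percentile(q[:,2],[90,100]) if len(q) else '')
```

```text
0.6 
0.62 [0.05581794 0.06318896]
0.64 [0.00573136 0.0417472 ]
0.66 [0.04991565 0.06296247]
0.68 [0.06299601 0.07739113]
0.7 [0.07658716 0.09028104]
0.72 [0.07968846 0.08608617]
0.74 [0.08488389 0.09220432]
0.76 [0.08856957 0.09476609]
0.78 [0.09053715 0.0959976 ]
0.8 [0.09195567 0.09721663]
```

```bash
python3 -m jog '0 0.04 0 0 0 0 1; 0.0004 0.08 0.01 0 0 0 1; 0.0004 0.088 0.04 0 0 0 1; 0.0004 0.088 0.08 0 0 0 1; 0.0004 0.088 0.11 0 0 0 1; 0.0004 0.088 0.125 0 0 0 1;0.0004 0.088 0.1325 0 0 0 1;0.0004 0.088 0.1325 0 0 0 1'
python3 - <<'E'
from h import *
p,d,s,P=wshot('w8')
E
```

```text
time_s: 12.48
position: [0.5924, 0.2034, 0.0881]
tcp_rot: [[0.034, 0.999, -0.0], [0.999, -0.034, -0.0], [-0.0, -0.0, -1.0]]
force: [0.4, 0.1, 0.8]
opening: 1.0
t 12.475 pos [0.5924 0.2034 0.0881] rot [[0.034, 0.999, -0.0], [0.999, -0.034, -0.0], [-0.0, -0.0, -1.0]] f [0.4 0.1 0.8] op 0.9999
```

View pics/w8.png

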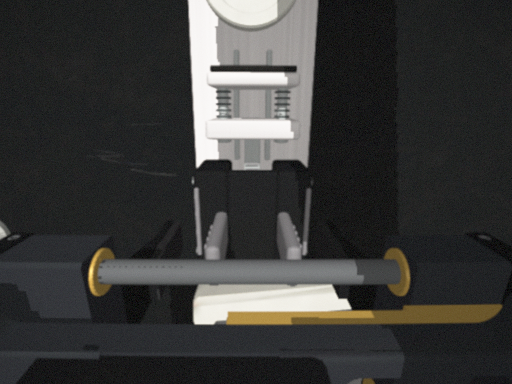

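```bash
cat >> h.py <<'E'
def jaws(fn):
    p,d,s,P=wshot(fn)
    ax=np.array([-np.cos(np.radians(2.25)),np.sin(np.radians(2.25))]); o=np.array([.4925,.2070])
    Q=P[...,:2]-o; X=Q@ax; Y=Q@np.array([-ax[1],ax[0]]); Z=P[...,2]
    zone=(abs(Y)<.022)&(Z>.050)&(Z<.061)&(X>-.055)&(X<.045)
    h,e=np.histogram(X[zone],bins=np.arange(-.055,.046,.001))
    # segments of jaw tops
    on=h>15; segs=[];st=None
    for k,b in enumerate(on):
        if b and st is None: st=k
        if not b and st is not None: segs.append((round(e[st]*1000),round(e[k]*1000)));st=None
    if st is not None: segs.append((round(e[st]*1000),round(e[-1]*1000)))
    print('top segs (clamp x mm):',segs)
    f=(abs(Y)<.022)&(Z>.035)&(Z<.0485)
    for nm,lo,hi in (('cushion',None,None),):
        xs=X[f&(X>-.055)&(X<.045)]
        h,e=np.histogram(xs,bins=np.arange(-.055,.0455,.0005)); pk=np.argsort(h)[::-1][:8]
        print('vertical faces:',sorted([(round(e[k]*1000,1),int(h[k])) for k in pk]))
    return p,d,s,P
E
python3 - <<'E'
from h import *
jaws('w9')
E
python3 -m jog '0 0 0 0 0 0 0.75;0 0 0 0 0 0 0.65;0 0 0 0 0 0 0.62;0 0 0 0 0 0 0.62'
```

```text
t 12.525 pos [0.593  0.2035 0.0888] rot [[0.035, 0.999, 0.001], [0.999, -0.035, 0.0], [0.0, 0.001, -1.0]] f [-0.4  0.8 -0.2] op 1.001
top segs (clamp x mm): [(-42, -29), (-10, 3), (22, 37)]
vertical faces: [(np.float64(-29.5), 65), (np.float64(-27.5), 21), (np.float64(-20.0), 21), (np.float64(-16.0), 22), (np.float64(-15.5), 22), (np.float64(-11.5), 22), (np.float64(-9.5), 81), (np.float64(22.5), 23)]
time_s: 13.08
position: [0.5926, 0.2033, 0.0882]
tcp_rot: [[0.035, 0.999, 0.0], [0.999, -0.035, -0.0], [-0.0, 0.0, -1.0]]
force: [-0.1, 0.2, 0.1]
opening: 0.662
```

```bash
python3 -m jog '0 0 0 0 0 0 0.55;0 0 0 0 0 0 0.48;0 0 0 0 0 0 0.41;0 0 0 0 0 0 0.41;0 0 0 0 0 0 0.41'; python3 -m jog '0 0 0 0 0 0 0.5;0 0 0 0 0 0 0.62;0 0 0 0 0 0 0.65;0 0 0 0 0 0 0.65'
python3 - <<'E'
from h import *
jaws('w10')
E
```

```text
time_s: 13.7
position: [0.5926, 0.2054, 0.088]
tcp_rot: [[0.036, 0.999, 0.001], [0.999, -0.036, 0.003], [0.003, 0.001, -1.0]]
force: [0.8, 7.4, -0.4]
opening: 0.412
time_s: 14.2
position: [0.5925, 0.2028, 0.088]
tcp_rot: [[0.034, 0.999, -0.0], [0.999, -0.034, -0.001], [-0.001, -0.0, -1.0]]
force: [0.8, 1.1, 0.3]
opening: 0.642
t 14.2 pos [0.5925 0.2028 0.088 ] rot [[0.034, 0.999, -0.0], [0.999, -0.034, -0.001], [-0.001, -0.0, -1.0]] f [0.8 1.1 0.3] op 0.6419
top segs (clamp x mm): [(-37, -24), (-5, 8), (22, 37)]
vertical faces: [(np.float64(-22.5), 23), (np.float64(-19.5), 23), (np.float64(-15.5), 22), (np.float64(-15.0), 23), (np.float64(-11.5), 21), (np.float64(-10.5), 22), (np.float64(-7.5), 23), (np.float64(-4.5), 94)]
```

```bash
python3 -m jog '0.002 0 0 0 0 0 0.55;0.002 0 0 0 0 0 0.48;0.002 0 0 0 0 0 0.41;0.002 0 0 0 0 0 0.41;0.002 0 0 0 0 0 0.41'; python3 -m jog '0 0 0 0 0 0 0.5;0 0 0 0 0 0 0.62;0 0 0 0 0 0 0.65;0 0 0 0 0 0 0.65'
python3 -m jog '0 0 0 0 0 0 0.55;0 0 0 0 0 0 0.48;0 0 0 0 0 0 0.41;0 0 0 0 0 0 0.41;0 0 0 0 0 0 0.41'; python3 -m jog '0 0 0 0 0 0 0.5;0 0 0 0 0 0 0.62;0 0 0 0 0 0 0.65;0 0 0 0 0 0 0.65'
python3 - <<'E'
from h import *
jaws('w11')
E
```

```text
time_s: 14.88
position: [0.5926, 0.2055, 0.088]
tcp_rot: [[0.035, 0.999, 0.0], [0.999, -0.035, 0.0], [0.0, -0.0, -1.0]]
force: [1.3, 1.4, -1.3]
opening: 0.42
time_s: 15.38
position: [0.5926, 0.2049, 0.0882]
tcp_rot: [[0.034, 0.999, -0.0], [0.999, -0.034, -0.001], [-0.001, -0.0, -1.0]]
force: [0.3, -0.2, 0.1]
opening: 0.641
time_s: 16.0
position: [0.5926, 0.2055, 0.0881]
tcp_rot: [[0.035, 0.999, 0.0], [0.999, -0.035, 0.0], [0.0, 0.0, -1.0]]
force: [0.3, 1.9, 0.2]
opening: 0.418
time_s: 16.5
position: [0.5926, 0.2049, 0.0879]
tcp_rot: [[0.034, 0.999, -0.0], [0.999, -0.034, -0.001], [-0.001, -0.0, -1.0]]
force: [0.2, 0.2, -0.5]
opening: 0.646
t 16.5 pos [0.5926 0.2049 0.0879] rot [[0.034, 0.999, -0.0], [0.999, -0.034, -0.001], [-0.001, -0.0, -1.0]] f [ 0.2  0.2 -0.5] op 0.6465
top segs (clamp x mm): [(-26, -14), (5, 18), (22, 37)]
vertical faces: [(np.float64(-13.0), 23), (np.float64(-12.5), 22), (np.float64(-5.0), 24), (np.float64(-1.0), 25), (np.float64(2.5), 27), (np.float64(3.5), 22), (np.float64(5.5), 97), (np.float64(6.0), 138)]
```

View pics/w11.png

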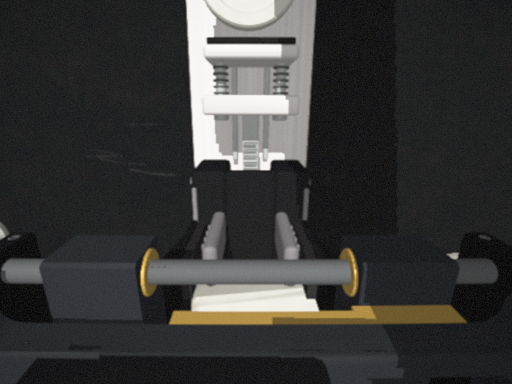

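```bash
python3 -m jog '0 0 0 0 0 0 0.55;0 0 0 0 0 0 0.5;0 0 0 0 0 0 0.45;0 0 0 0 0 0 0.41;0 0 0 0 0 0 0.41;0 0 0 0 0 0 0.41'; python3 -m jog '0 0 0 0 0 0 0.5;0 0 0 0 0 0 0.62;0 0 0 0 0 0 0.65;0 0 0 0 0 0 0.65'
python3 - <<'E'
from h import *
jaws('w12')
E
```

```text
time_s: 17.3
position: [0.5926, 0.2055, 0.088]
tcp_rot: [[0.035, 0.999, -0.0], [0.999, -0.035, 0.0], [0.0, -0.0, -1.0]]
force: [0.5, 2.4, -1.1]
opening: 0.414
time_s: 17.8
position: [0.5927, 0.2049, 0.0882]
tcp_rot: [[0.034, 0.999, 0.0], [0.999, -0.034, -0.001], [-0.001, 0.0, -1.0]]
force: [0.5, 0.6, -0.4]
opening: 0.641
t 17.8 pos [0.5927 0.2049 0.0882] rot [[0.034, 0.999, 0.0], [0.999, -0.034, -0.001], [-0.001, 0.0, -1.0]] f [ 0.5  0.6 -0.4] op 0.6405
top segs (clamp x mm): [(-22, -9), (10, 23), (24, 37)]
vertical faces: [(np.float64(-0.5), 30), (np.float64(3.5), 25), (np.float64(4.5), 24), (np.float64(7.5), 25), (np.float64(8.0), 23), (np.float64(10.0), 51), (np.float64(10.5), 109), (np.float64(11.0), 60)]
```

View pics/w12.png

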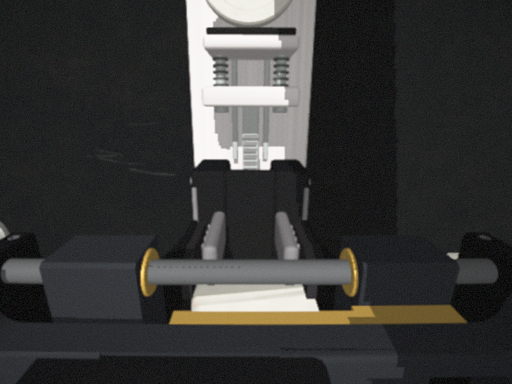

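```bash
python3 -m jog '0 0 0 0 0 0 0.55;0 0 0 0 0 0 0.5;0 0 0 0 0 0 0.47;0 0 0 0 0 0 0.44;0 0 0 0 0 0 0.41;0 0 0 0 0 0 0.41;0 0 0 0 0 0 0.41'; python3 -m jog '0 0 0 0 0 0 0.5;0 0 0 0 0 0 0.62;0 0 0 0 0 0 0.65;0 0 0 0 0 0 0.65'
python3 - <<'E'
from h import *
jaws('w13')
E
```

```text
time_s: 18.73
position: [0.5927, 0.2055, 0.0881]
tcp_rot: [[0.035, 0.999, 0.0], [0.999, -0.035, 0.0], [0.0, 0.0, -1.0]]
force: [0.6, 1.8, 0.9]
opening: 0.416
time_s: 19.23
position: [0.5924, 0.2049, 0.0878]
tcp_rot: [[0.034, 0.999, -0.001], [0.999, -0.034, -0.001], [-0.001, -0.001, -1.0]]
force: [-1.4, 0.1, 0.4]
opening: 0.634
t 19.225 pos [0.5924 0.2049 0.0878] rot [[0.034, 0.999, -0.001], [0.999, -0.034, -0.001], [-0.001, -0.001, -1.0]] f [-1.4  0.1  0.4] op 0.6344
top segs (clamp x mm): [(-17, -5), (14, 37)]
vertical faces: [(np.float64(4.0), 22), (np.float64(4.5), 26), (np.float64(8.0), 25), (np.float64(8.5), 25), (np.float64(9.0), 23), (np.float64(11.5), 30), (np.float64(14.5), 116), (np.float64(15.0), 214)]
```

View pics/w13.png

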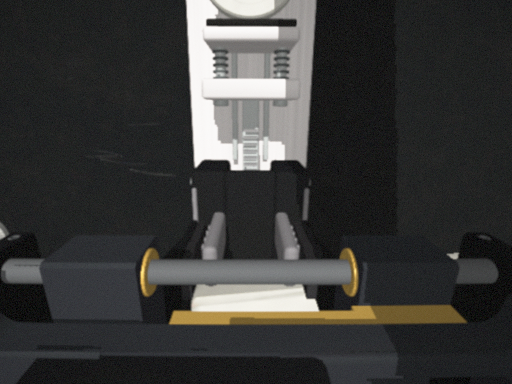

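```bash
cat >> h.py <<'E'
def gap(fn):
    z=np.load(fn+'.npz'); P=wristcloud(z['d'],z['pos'],z['rot'])
    ax=np.array([-np.cos(np.radians(2.25)),np.sin(np.radians(2.25))]); o=np.array([.4925,.2070])
    Q=P[...,:2]-o; X=Q@ax; Y=Q@np.array([-ax[1],ax[0]]); Z=P[...,2]
    gs=[];cs=[];fs=[]
    for u in range(200,300):
        col=np.where((abs(Y[:,u])<.022)&(Z[:,u]>.050)&(Z[:,u]<.062)&(X[:,u]>-.055)&(X[:,u]<.06)&(np.arange(384)<215))[0]
        if len(col)<5: continue
        x=np.sort(X[col,u]); dx=np.diff(x); k=np.argmax(dx); 
        if dx[k]>.005: gs.append(dx[k]); cs.append(x[k]); fs.append(x[k+1])
    print(fn,'gap mm',round(np.median(gs)*1000,2),'carrier front',round(np.median(cs)*1000,2),'cushion rear',round(np.median(fs)*1000,2),len(gs))
E
python3 -m jog '0 0 0 0 0 0 0.55;0 0 0 0 0 0 0.5;0 0 0 0 0 0 0.47;0 0 0 0 0 0 0.44;0 0 0 0 0 0 0.41;0 0 0 0 0 0 0.41;0 0 0 0 0 0 0.41'; python3 -m jog '0 0 0 0 0 0 0.5;0 0 0 0 0 0 0.62;0 0 0 0 0 0 0.65;0 0 0 0 0 0 0.65'
python3 - <<'E'
from h import *
jaws('w14')
for k in range(9,15): gap(f'w{k}')
E
```

```text
time_s: 20.15
position: [0.5926, 0.2055, 0.0879]
tcp_rot: [[0.035, 0.999, -0.0], [0.999, -0.035, 0.0], [0.0, -0.0, -1.0]]
force: [0.2, 2.4, -0.8]
opening: 0.412
time_s: 20.65
position: [0.5928, 0.205, 0.0883]
tcp_rot: [[0.034, 0.999, 0.0], [0.999, -0.034, -0.001], [-0.001, 0.0, -1.0]]
force: [-0.7, 0.4, -0.8]
opening: 0.64
t 20.65 pos [0.5928 0.205  0.0883] rot [[0.034, 0.999, 0.0], [0.999, -0.034, -0.001], [-0.001, 0.0, -1.0]] f [-0.7  0.4 -0.8] op 0.6404
top segs (clamp x mm): [(-12, 1), (16, 37)]
vertical faces: [(np.float64(-12.0), 67), (np.float64(5.0), 25), (np.float64(9.0), 27), (np.float64(9.5), 26), (np.float64(12.5), 30), (np.float64(13.0), 23), (np.float64(16.0), 165), (np.float64(16.5), 176)]
w9 gap mm 22.27 carrier front 2.5 cushion rear 24.76 74
w10 gap mm 20.3 carrier front -24.54 cushion rear -4.27 75
w11 gap mm 20.44 carrier front -14.44 cushion rear 6.03 78
w12 gap mm 19.74 carrier front -9.36 cushion rear 10.39 78
w13 gap mm 20.21 carrier front -5.18 cushion rear 15.06 78
w14 gap mm 16.37 carrier front 0.08 cushion rear 16.45 76
```

View pics/w14.png

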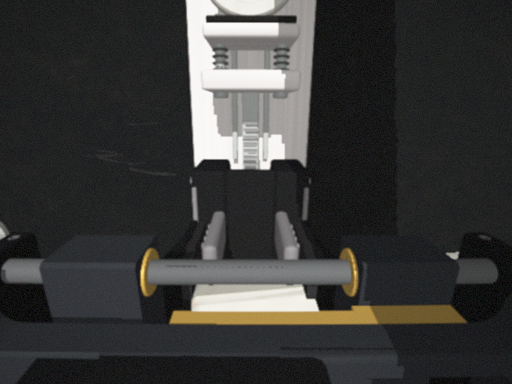

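```bash
python3 -m jog '0 0 0 0 0 0 0.55;0 0 0 0 0 0 0.5;0 0 0 0 0 0 0.47;0 0 0 0 0 0 0.44;0 0 0 0 0 0 0.41;0 0 0 0 0 0 0.41;0 0 0 0 0 0 0.41'; python3 -m jog '0 0 0 0 0 0 0.5;0 0 0 0 0 0 0.62;0 0 0 0 0 0 0.65;0 0 0 0 0 0 0.65'
python3 - <<'E'
from h import *
jaws('w15')
gap('w15')
E
```

```text
time_s: 21.58
position: [0.5927, 0.2054, 0.0882]
tcp_rot: [[0.035, 0.999, 0.0], [0.999, -0.035, 0.0], [0.0, 0.0, -1.0]]
force: [0.2, 1.4, 1.6]
opening: 0.413
time_s: 22.08
position: [0.5923, 0.205, 0.0877]
tcp_rot: [[0.034, 0.999, -0.001], [0.999, -0.034, -0.001], [-0.001, -0.001, -1.0]]
force: [0.3, 0.1, -0.1]
opening: 0.641
t 22.075 pos [0.5923 0.205  0.0877] rot [[0.034, 0.999, -0.001], [0.999, -0.034, -0.001], [-0.001, -0.001, -1.0]] f [ 0.3  0.1 -0.1] op 0.6406
top segs (clamp x mm): [(-8, 5), (16, 38)]
vertical faces: [(np.float64(-9.5), 22), (np.float64(-7.5), 79), (np.float64(10.0), 34), (np.float64(13.0), 24), (np.float64(13.5), 32), (np.float64(14.0), 22), (np.float64(16.0), 25), (np.float64(16.5), 299)]
w15 gap mm 12.35 carrier front 4.35 cushion rear 16.71 78
```

View pics/w15.png

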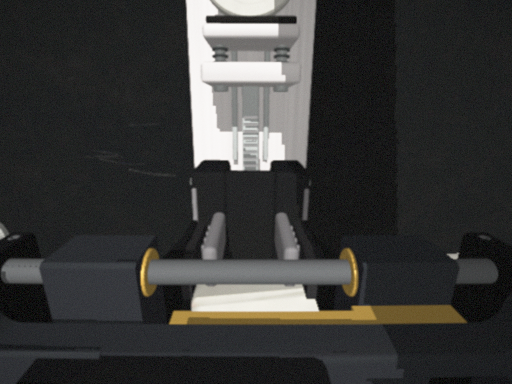

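Run:
```python
from h import *
ax=np.array([-np.cos(np.radians(2.25)),np.sin(np.radians(2.25))]); o=np.array([.4925,.2070])
for k in range(9,16):
    fn=f'w{k}'; g=cv2.imread(f'pics/{fn}.png',0).astype(float); z=np.load(fn+'.npz'); s=dict(position=z['pos'],tcp_rot=z['rot'])
    prof=g[:215,243:248].mean(1)
    prof=g[:215,228:238].mean(1)
    dd=np.diff(prof)
    out=[]
    for r in range(1,len(dd)-1):
        if abs(dd[r])>18 and abs(dd[r])>=abs(dd[r-1]) and abs(dd[r])>abs(dd[r+1]):
            w=np.abs(dd[r-1:r+2]); rr=(w*np.arange(r-1,r+2)).sum()/w.sum()+.5
            X=(wpl(233,rr,.055,s)[:2]-o)@ax*1000
            if -55<X<35: out.append((round(rr,1),'+' if dd[r]>0 else '-',round(X,1)))
    print(fn,out)
```

```text
w9 [(np.float64(21.5), '-', np.float64(24.9)), (np.float64(63.7), '-', np.float64(2.6)), (np.float64(70.4), '+', np.float64(-1.0)), (np.float64(82.7), '-', np.float64(-8.0)), (np.float64(117.6), '+', np.float64(-28.4)), (np.float64(136.7), '-', np.float64(-40.1))]
w10 [(np.float64(21.4), '-', np.float64(25.2)), (np.float64(56.3), '-', np.float64(7.0)), (np.float64(62.6), '+', np.float64(3.6)), (np.float64(75.5), '-', np.float64(-3.5)), (np.float64(97.5), '+', np.float64(-16.0)), (np.float64(107.5), '-', np.float64(-21.8)), (np.float64(111.4), '+', np.float64(-24.2)), (np.float64(130.3), '-', np.float64(-35.6)), (np.float64(159.5), '-', np.float64(-54.2))]
w11 [(np.float64(22.5), '-', np.float64(24.7)), (np.float64(36.6), '-', np.float64(17.4)), (np.float64(43.4), '+', np.float64(13.9)), (np.float64(56.5), '-', np.float64(6.9)), (np.float64(94.4), '+', np.float64(-14.1)), (np.float64(113.4), '-', np.float64(-25.3)), (np.float64(151.4), '+', np.float64(-48.9)), (np.float64(155.1), '+', np.float64(-51.3))]
w12 [(np.float64(19.5), '-', np.float64(26.1)), (np.float64(26.9), '-', np.float6
[... 457 characters left out ...]
t64(97.5), '-', np.float64(-15.8)), (np.float64(143.2), '+', np.float64(-43.5))]
w14 [(np.float64(14.4), '-', np.float64(28.5)), (np.float64(22.0), '+', np.float64(24.7)), (np.float64(35.4), '-', np.float64(17.8)), (np.float64(68.8), '+', np.float64(-0.0)), (np.float64(88.5), '-', np.float64(-11.1)), (np.float64(131.5), '+', np.float64(-36.7)), (np.float64(136.2), '+', np.float64(-39.6))]
w15 [(np.float64(14.6), '-', np.float64(28.9)), (np.float64(22.8), '+', np.float64(24.8)), (np.float64(35.6), '-', np.float64(18.2)), (np.float64(61.3), '+', np.float64(4.6)), (np.float64(80.7), '-', np.float64(-6.1)), (np.float64(126.3), '+', np.float64(-32.8)), (np.float64(131.2), '+', np.float64(-35.8))]
```

```bash
python3 -m jog '0 0 0 0 0 0 0.8;0 0 0 0 0 0 1;0 0 0 0 0 0 1;0 0 -0.02 0 0 0 1;0 0 -0.05 0 0 0 1;0 0 -0.08 0 0 0 1;0 -0.04 -0.08 0 0 0 1;0 -0.08 -0.08 0 0 0 1'
python3 -m jog '0 -0.015 0 0 0 0 1;0 -0.015 0.03 0 0 0 1;0 -0.015 0.03 0 0 0 1;0 -0.015 0.03 0 0 0 1'
python3 - <<'E'
from h import *
p,d,s,P=wshot('w16'); gap('w16')
g=cv2.cvtColor(p,cv2.COLOR_RGB2GRAY).astype(float)
cv2.imwrite('pics/w16a.png',cv2.resize(cv2.imread('pics/w16.png')[60:300,160:360],None,fx=2.5,fy=2.5,interpolation=cv2.INTER_CUBIC))
z=P[...,2]
m=(np.hypot(P[...,0]-.435,P[...,1]-.2095)<.036)&(z>.047)&(z<.062)
q=P[m&(P[...,0]>.40)]; q=q[q[:,0]<.463]; A=np.c_[q[:,:2],np.ones(len(q))]; c=np.linalg.lstsq(A,q[:,2],rcond=None)[0]; print('lid plane slope',c[:2],np.median(q,0))
E
```

```text
time_s: 23.12
position: [0.5122, 0.208, 0.1686]
tcp_rot: [[0.035, 0.999, 0.001], [0.999, -0.035, 0.0], [0.0, 0.001, -1.0]]
force: [0.9, 0.2, -0.6]
opening: 1.002
time_s: 23.62
position: [0.4989, 0.2087, 0.1384]
tcp_rot: [[0.035, 0.999, 0.001], [0.999, -0.035, 0.0], [0.0, 0.001, -1.0]]
force: [0.4, -0.0, -0.4]
opening: 0.997
t 23.625 pos [0.4989 0.2087 0.1384] rot [[0.035, 0.999, 0.001], [0.999, -0.035, 0.0], [0.0, 0.001, -1.0]] f [ 0.4 -0.  -0.4] op 0.9968
w16 gap mm 12.56 carrier front 4.68 cushion rear 17.23 53
lid plane slope [-0.03159936  0.00121309] [0.43165496 0.20879235 0.05334667]
```

View pics/w16a.png

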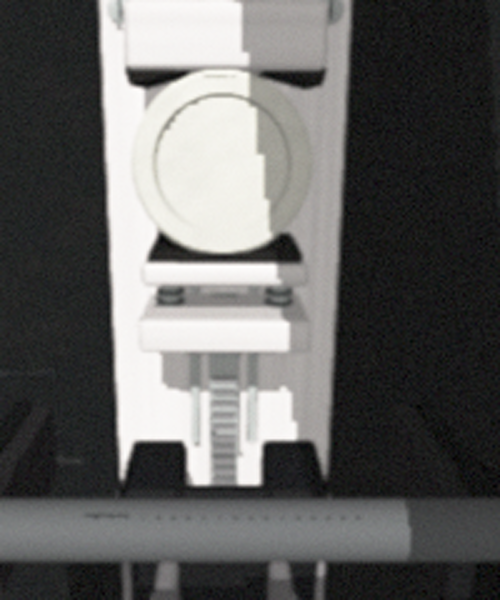

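Run:
```python
from h import *
ax=np.array([-np.cos(np.radians(2.25)),np.sin(np.radians(2.25))]); o=np.array([.4925,.2070])
gap('w7')
for fn,c in (('w7',(236,242)),('w7',(258,264)),('w16',(234,240)),('w16',(256,262))):
    g=cv2.imread(f'pics/{fn}.png',0).astype(float); z=np.load(fn+'.npz'); s=dict(position=z['pos'],tcp_rot=z['rot'])
    prof=g[:235,c[0]:c[1]].mean(1); dd=np.diff(prof); out=[]
    for r in range(1,len(dd)-1):
        if abs(dd[r])>9 and abs(dd[r])>=abs(dd[r-1]) and abs(dd[r])>abs(dd[r+1]):
            w=np.abs(dd[r-1:r+2]); rr=(w*np.arange(r-1,r+2)).sum()/w.sum()+.5
            X=(wpl(np.mean(c),rr,.055,s)[:2]-o)@ax*1000
            if -75<X<110: out.append((round(float(rr),1),'+' if dd[r]>0 else '-',round(float(X),1)))
    print(fn,c,out)
```

```text
w7 gap mm 22.9 carrier front 2.5 cushion rear 25.62 39
w7 (236, 242) [(88.5, '-', 86.2), (91.5, '+', 83.2), (95.7, '+', 79.1), (106.4, '+', 68.1), (145.5, '-', 26.4), (160.3, '-', 9.7), (169.2, '+', -0.6), (176.4, '-', -9.1), (181.6, '+', -15.2), (185.7, '+', -20.2), (188.3, '+', -23.4), (192.4, '+', -28.4), (202.4, '-', -40.8), (206.8, '-', -46.2), (214.1, '+', -55.6), (217.5, '-', -60.0)]
w7 (258, 264) [(88.3, '-', 86.6), (90.8, '+', 84.0), (101.4, '-', 73.3), (106.2, '+', 68.5), (120.1, '+', 53.9), (122.5, '-', 51.5), (124.6, '+', 49.2), (146.5, '-', 25.3), (160.2, '-', 9.9), (169.2, '+', -0.5), (176.3, '-', -8.8), (186.3, '+', -20.7), (192.6, '+', -28.4), (202.4, '-', -40.6), (213.8, '+', -55.2), (217.7, '-', -60.1)]
w16 (234, 240) [(86.3, '-', 86.9), (89.2, '+', 84.8), (99.1, '-', 77.5), (101.7, '+', 75.5), (159.4, '-', 29.7), (164.5, '+', 25.3), (173.3, '-', 17.8), (182.2, '+', 10.0), (187.5, '+', 5.3), (200.1, '-', -6.2), (214.6, '+', -19.7), (216.2, '+', -21.3)]
w16 (256, 262) [(60.7, '+', 105.2), (80.4, '+', 91.2), (86.3, '-', 87.0), (88.5, '+', 85.4), (98.4, '-', 78.0), (100.5, '+', 76.5), (102.1, '+', 75.3), (159.6, '-', 29.6), (164.6, '+', 25.4), (173.3, '-', 17.9), (177.1, '-', 14.6), (182.3, '+', 10.0), (187.5, '+', 5.3), (200.2, '-', -6.2), (216.1, '+', -21.1)]
```

```bash
python3 -m jog '0 0 -0.03 0 0 0 1;0 0 -0.08 0 0 0 1;0 0 -0.1 0 0 0 1;0 0 -0.1 0 0 0 1;0 0 -0.1 0 0 0 1'
python3 - <<'E'
from h import *
p,d,s,P=wshot('w17')
p,d=capture('scene'); im=cv2.resize(p[130:280,150:350,::-1],None,fx=4,fy=4,interpolation=cv2.INTER_CUBIC); cv2.imwrite('pics/s2.png',im)
E
```

```text
time_s: 24.3
position: [0.4973, 0.2085, 0.2376]
tcp_rot: [[0.035, 0.999, -0.001], [0.999, -0.035, -0.0], [-0.0, -0.001, -1.0]]
force: [-0.8, 0.5, -0.2]
opening: 0.998
t 24.3 pos [0.4973 0.2085 0.2376] rot [[0.035, 0.999, -0.001], [0.999, -0.035, -0.0], [-0.0, -0.001, -1.0]] f [-0.8  0.5 -0.2] op 0.9984
```

View pics/s2.png

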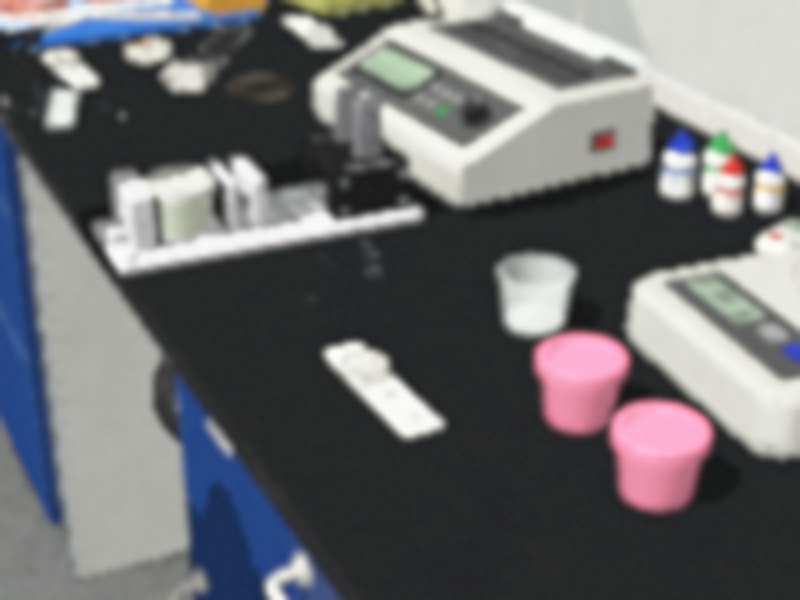

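View pics/w17.png

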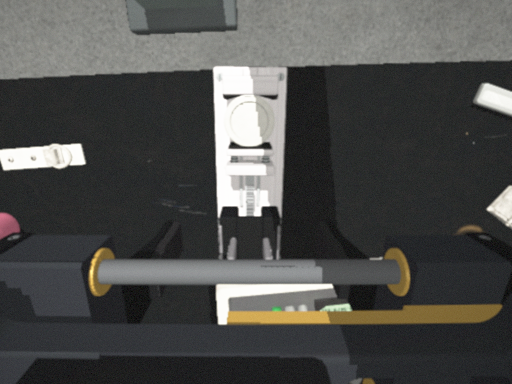

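The scene crop shows the cup upright between the jaws at (187,203). The wrist view shows it held at (249,120), with the paddles apart at (232,248) and (267,248). The open cup and both pink cups are where they were, and the arm is clear of everything.

```bash
python3 -c "
from rig import *
print(hand_in())"
```

```text
the job is handed in; nothing more can be done
None
```

The sample cup is clamped and the job is handed in at about 24 s of the 67 s allowed; no verdict was reported. I set the white-lidded cup upright on the nest, let go, gave the trigger seven full squeezes (5 mm each), then stopped and backed off.

**Cushion:** it is pressed in about 8 mm, or roughly 8 N against the fixed jaw, inside the 7–13 N range. The jaw force itself was not measured; this comes from wrist pictures and depth, which gave 7.7 to 8.6 mm. My picture scale read about 4–6 % short of the 5 mm tooth pitch, and I allowed for that. An eighth click would have gone to about 13 N, over the limit.

**Cup and trigger:** the cup stands upright on the centre line, with a lid slope of about 0.03 rad that may be partly depth noise. The paddles look sprung back in the last pictures, and the arm is clear with about zero force.

**Other objects:** the open cup and the pink look-alikes look unmoved in the final scene picture. The tape roll and dropper bottle were not in that crop, but the arm never went near the dropper, and it left the tape roll well clear when picking up the cup.

**Disagreements:** the top camera put the clamp about 4–5 mm further along y than the wrist camera, so I used the wrist camera. The first squeeze was about 2 mm off centre (7 N sideways), which I corrected for the rest.

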